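# Close the gap in the row of mosaic candlesticks

## Task

The tiles on the candlesticks are freshly set and must not be touched or knocked. With the fingertips low on its bare wooden foot, push the stray candlestick, sliding upright along the bench, into the gap in the row until its foot touches the batten, about midway between its two neighbours and at least a finger's breadth (20 mm) clear of each. Do not lift or tip it or touch anything above its foot, keep the hand off the other candlesticks, leave everything else on the bench where it is, and take the hand away when it is home.

Things in the scene. Friction and masses are not known exactly. Their poses are not given: they have to be found in the camera images.
- stray: The mosaic candlestick standing alone in front of the row, on the robot's side, loose, about 0.5 to 1.05 kg, 268 mm tall. Round bare wooden foot, radius 45 mm, 26 mm tall (top edge bevelled 3 mm); all above it is stray_shaft. Origin: centre of the underside, z up along the shaft, on the bench at z = 0. It slides when pushed at the foot, tips if pushed high.
- stray_shaft: All of the stray candlestick above its foot, not to be touched: tiled round shaft 37 mm across from 26 to 216 mm, wooden collar 48 mm across to 226 mm, brass drip dish 68 mm across at 236 to 239 mm, socket 30 mm across to 268 mm. Fixed to the foot; same origin and axes as stray.
- left: Candlestick of the same make and size, loose, in the row with its foot against the batten: the neighbour on the left (+y) side of the gap. Origin: centre of the underside.
- right: The same, the neighbour on the right (-y) side of the gap. The two neighbours' centres are 248 to 272 mm apart. Origin: centre of the underside.
- last: The same, next in the row beyond the right neighbour. Origin: centre of the underside.
- batten: Straight wooden batten screwed to the bench beyond the row, 30 mm deep (x), 660 mm long (y), 25 mm tall; cannot move. Origin: centre of the underside; y runs along it, its -x face (15 mm from the origin) is turned to the robot and to the candlesticks.
- bottle: White plastic bottle, 60 mm across, 200 mm tall, beside the way. Origin: centre of the underside.
- glass: Tea glass, 62 mm across, 85 mm tall, beside the way. Origin: centre of the underside.
- hammer: Tile cutter's hammer lying flat, handle 220 mm along x, steel head 160 mm long across it at +x 100 mm, 26 mm tall. Origin: underside, near mid-handle.
- brush: Small brush lying flat along its x, under 250 mm long. Origin: underside.
- bowl: Terracotta bowl, 120 mm across, 55 mm tall. Origin: centre of the underside.
- star: Eight-pointed star tile lying flat, about 99 mm over its points, 13 mm thick. Origin: centre of the underside.

How it is judged:
By the outcome, as a careful person would: the job done as asked, in the order asked, and still so for the second after the job is handed in, with the robot touching nothing.
It also fails if it takes over 45 s, if anything falls off the work surface, if the arm or the gripper's body presses on something with over 40 N, if the wrist force passes 120 N, or if a joint passes its speed limit or range.

## Robot

A 6-joint arm with a two-finger parallel gripper is mounted at the origin on the work surface. World frame = base frame: x ahead of the robot, y to its left, z up, the work surface at z = 0. Lengths are in m, angles in degrees, forces in N, time in s.
With the tool pointing down it reaches from about 0.25 to 0.725 m from the base axis. Payload 9.7 kg.
Tool frame: the origin (TCP) lies where the fingers leave the gripper's body, on its centre line; the fingertips stand 73 mm ahead of it and the grasp point (between the pads) lies 54 mm ahead of it; y points along the fingers, x is the direction in which the jaws open and shut, and the axes are right-handed (so a half turn about y gives the same grasp; the last joint's range is limited). The gripper opens to 85 mm and grips with 20 to 120 N. Pads are 22 mm wide; open, the fingers measure 114 mm over their backs; the gripper's body (76 mm by 85 mm) begins 54 mm behind the grasp point. The pads swing forward as they close: fully open they stand 13 mm farther back than shut.
Start: joints at [-73.052, 4.979, 10.078, 95.1, 0, 90], TCP at [0.16, -0.526, 0.304] pointing down, gripper open.
Joint ranges: [-179.16, 179.16], [-48.56, 103.87], [-65.8, 70.77], [-126.05, 130.52], [-82.76, 87.17], [-180, 180]. Speed limits (degrees/s): [127.2, 127.2, 147.25, 180, 180, 180].

## Interface

Orientations are given as [roll, pitch, yaw] about the fixed x, y, z axes, in that order (R = Rz(yaw) Ry(pitch) Rx(roll)).
In Python, from workcell import sensors, imaging, bot, models gives the robot as it stands.
- The arm moves only by the tool arm_command, never from a script. Its argument "rows" is one flat list of numbers, 7 for each row, row after row: the shift along the tool's x, y, z in cm, then the turn, a rotation vector about the tool's x, y, z in degrees, then the gripper's target within -1 to 1 (fully open at 1, half-way at 0, shut at -1). A call has 1 to 12 rows; each row is the pose to reach, as a shift and turn from the pose commanded when the call began, along the tool's axes at that moment; what a row does not reach only later rows make up. A row lasts 1/12 s, in which the tool goes at most 41.7 mm and 7.16 degrees, less where a joint would pass 70% of its speed; a pose out of reach is approached as far as the arm can. A call with a gripper value outside its range is refused whole. The fingers move at their own pace and stop on an object; "force" is the grip in N (left out, the last holds). Time passes only in rows, so rows that repeat a pose let the fingers close. It gives the time, the measured TCP pose, the force and the opening at its end, in the units of the state.
- sensors.get_obs(): the state, without advancing time (a new reading comes with each control period).
- imaging.camera(name): name is "scene" or "top" or "wrist"; returns a dict with "pixels" (400x640x3 uint8, blue, green, red), "z_map" (400x640 float32, m along the optical axis (not along the pixel's ray), 0 where there is no reading), "camera_matrix" (3x3 intrinsics, pixels), "D" ([k1, k2, p1, p2, k3] as OpenCV has them; the pictures are not rectified), "world_from_camera" (4x4, takes a point from camera to world coordinates). Camera axes: x right, y up, looking along -z (the intrinsics and any distortion apply to the point x, -y, -z); pixel columns grow to the right and rows downward; lengths in m; the calibration is good to about 2 mm. A picture is of the moment at which its call begins.
- bot.job_done(): hands the job in, once; it reports no verdict.
Trained networks look in the newest picture that a camera, given by its name, has taken for a name from the list of things; names that differ only in an ending like _2 or _b are one class to them, and where a whole thing is asked for, a point or a joint stands for the part that bears it (a point fixed in the world has none). Each returns a list of dicts, best first, with "conf" (0 to 1); they miss things now and then, are a little off and sometimes report something else, mostly with a low value. They report only what shows in the picture. A call takes as long as a camera call.
- models.search_frame(thing, camera): "extent" ([centre column, centre row, width, height] in pixels, round what is visible of it).
- models.spot_point(thing, camera): "location" ([column, row] in pixels: a listed point, or the origin of a listed thing).
The state is a dict: "time": time; "q": joint angles; "qd": joint speeds; "joint_efforts": joint torques, N m; "ee_pos": TCP position; "tcp_rot": TCP orientation; "wrist_force": force on the tool from outside, world axes, zero at the start; "torque": the same for the moment, N m; "opening": finger opening in m.
Only numpy, scipy, OpenCV 4.12 (cv2) and the standard library are available. Lean on these libraries where they do the work, as an engineer would, in place of code of your own. Each camera call takes 0.05 s, during which the arm holds its last target.

## Working session

There is one attempt and no reset: what is moved stays moved. The work goes in short steps, Python scripts to look and compute and a tool call to move; the robot and the scene stay as the last step left them, time stands still between calls to the robot, and variables do not carry over. Pictures are saved under pics/ and viewed, and the job is handed in when it is done.

Besides the shell and the picture viewer there is one more tool, called after ">>>" as name(argument=value, ...) on one line, values as JSON. arm_command: Moves the arm, as the interface text tells. Its arguments: {"type":"object","properties":{"rows":{"type":"array","items":{"type":"number"}},"force":{"type":"number"}},"required":["rows"]}

```bash
mkdir -p pics; ls; python3 - <<'E'
from workcell import sensors, imaging, bot, models
import cv2
o=sensors.get_obs()
for k in o: print(k,o[k])
for n in ["scene","top","wrist"]:
    c=imaging.camera(n); cv2.imwrite(f"pics/{n}0.png",c["pixels"])
    print(n,c["camera_matrix"],c["D"],c["world_from_camera"])
E
```

```text
pics
time 0.0
q [-7.30549155e+01  5.01071768e+00  1.00331003e+01  9.51017119e+01
  4.49985593e-04  8.99988249e+01]
qd [-0.07753072 -0.01773692 -0.12989233  0.06445354 -0.01863572 -0.10537763]
joint_efforts [ 1.93938315e-03 -5.20387745e+01  4.64801466e+01  1.63292029e-02
  8.24206631e-05  8.86342860e-06]
ee_pos [ 0.16025704 -0.52597396  0.30317457]
tcp_rot [-8.99995484e+01  7.93292968e-02 -7.30537404e+01]
wrist_force [-0.57658639 -0.62109396 -0.42546619]
torque [-0.03506649 -0.00904801 -0.00712797]
opening 0.08542909072499652
scene [[510.31350924   0.         319.72252235]
 [  0.         510.31350924 202.44527828]
 [  0.           0.           1.        ]] [-0.05718471  0.          0.          0.          0.        ] [[-0.80692006 -0.34664791  0.47824182  1.24880342]
 [ 0.59031551 -0.44561432  0.67301967  0.93679284]
 [-0.02018946  0.82538664  0.56420678  0.83755596]
 [ 0.          0.          0.          1.        ]]
top [[406.73755452   0.         320.44434632]
 [  0.         406.73755452 200.24275418]
 [  0.           0.           1.        ]] [-0.10689328  0.          0.          0.          0.        ] [[ 0.02062776  0.99726264 -0.07100515  0.51267775]
 [-0.99960818  0.021916    0.01741187  0.03678518]
 [ 0.01892036  0.07061816  0.99732397  1.10811432]
 [ 0.          0.          0.          1.        ]]
wrist [[341.56405351   0.         320.18753358]
 [  0.         341.56405351 193.26678961]
 [  0.           0.           1.        ]] [-0.05457462  0.          0.          0.          0.        ] [[ 0.29167796  0.9139446   0.28218654  0.23198148]
 [-0.95651487  0.27925378  0.0842415  -0.50319947]
 [-0.00180959 -0.29448701  0.95565377  0.37358038]
 [ 0.          0.          0.          1.        ]]
```

View pics/scene0.png

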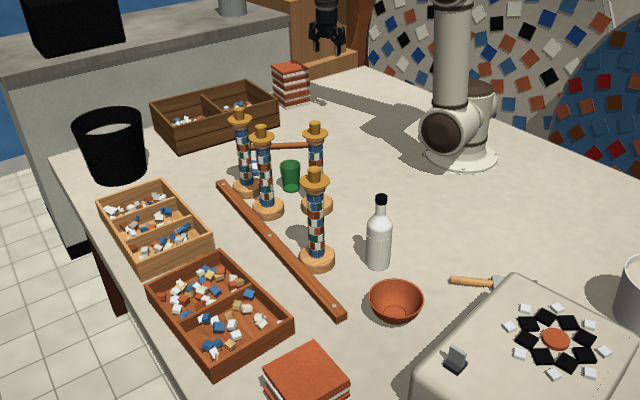

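View pics/top0.png

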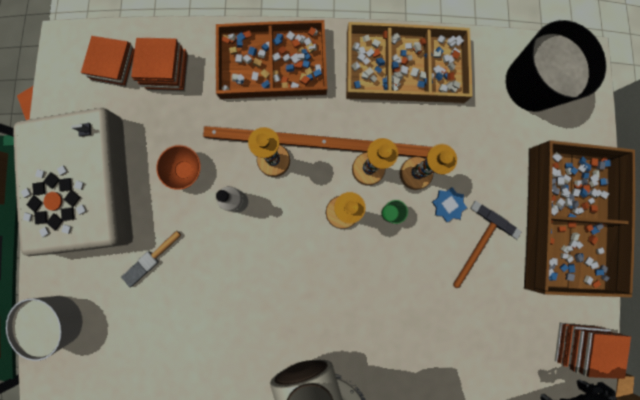

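View pics/wrist0.png

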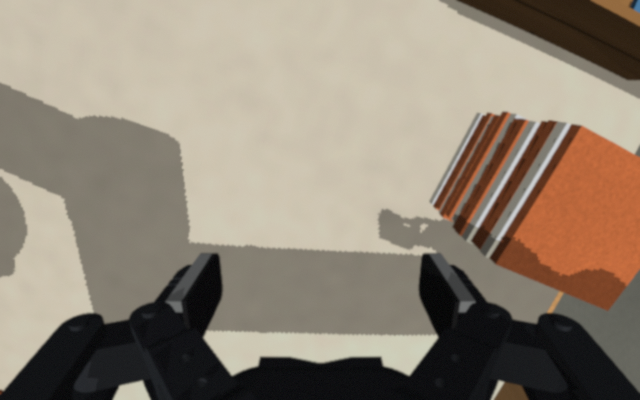

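The top picture shows +x up and +y left. The stray stands near (345,212), the left neighbour's foot near (272,160), right near (370,168), last near (418,175), glass (394,212), bottle (230,200). The batten is slightly skewed. Next I measure with the depth map.

```bash
cat > h.py <<'E'
from workcell import sensors, imaging, bot, models
import cv2, numpy as np
from scipy.optimize import least_squares
def cloud(c):
    K,D,T=c["camera_matrix"],np.array(c["D"]),c["world_from_camera"]
    h,w=c["z_map"].shape
    uv=np.stack(np.meshgrid(np.arange(w),np.arange(h)),-1).reshape(-1,1,2).astype(np.float64)
    n=cv2.undistortPoints(uv,K,D).reshape(-1,2)
    z=c["z_map"].reshape(-1).astype(float)
    P=np.stack([n[:,0]*z,-n[:,1]*z,-z],-1)@T[:3,:3].T+T[:3,3]
    P[z<=0]=np.nan
    return P.reshape(h,w,3)
def proj(c,p):
    T=np.linalg.inv(c["world_from_camera"]); q=np.atleast_2d(p)@T[:3,:3].T+T[:3,3]
    q=q*[1,-1,-1]
    return cv2.projectPoints(q,np.zeros(3),np.zeros(3),c["camera_matrix"],np.array(c["D"]))[0].reshape(-1,2)
def ray(c,uv,z):
    n=cv2.undistortPoints(np.array(uv,float).reshape(1,1,2),c["camera_matrix"],np.array(c["D"])).reshape(2)
    T=c["world_from_camera"]; d=T[:3,:3]@np.array([n[0],-n[1],-1]); o=T[:3,3]
    return o+d*(z-o[2])/d[2]
def circ(P,r,x0,s=0.002):
    f=lambda p: np.maximum(0,0)+np.hypot(P[:,0]-p[0],P[:,1]-p[1])-r
    return least_squares(f,x0,loss='soft_l1',f_scale=s).x
E
python3 - <<'E'
from h import *
for n in ["top","scene"]:
    c=imaging.camera(n);W=cloud(c)
    np.save(f"W_{n}.npy",W)
    for t in ["stray","left","right","last","batten","bottle","glass","hammer","brush","bowl","star"]:
        try:
            a=models.search_frame(t,n)[:4]; b=models.spot_point(t,n)[:4]
        except Exception as e: print(t,e); continue
        print(n,t,[(np.round(x["extent"]).astype(int).tolist(),round(x["conf"],2)) for x in a],[(np.round(x["location"]).tolist(),round(x["conf"],2),ray(c,x["location"],0)[:2].round(3).tolist()) for x in b])
    z=W[...,2]
    ok=(W[...,0]>.2)&(W[...,0]<.75)&(abs(W[...,1])<.5)
    print("bench z",np.nanmedian(z[ok]),np.nanstd(z[ok&(abs(z)<.01)]))
    for lo,hi in [(.228,.25),(.255,.28),(.016,.034)]:
        m=(ok&(z>lo)&(z<hi)).astype(np.uint8)
        k,l,s,ce=cv2.connectedComponentsWithStats(m)
        for i in range(1,k):
            if s[i,4]>40:
                P=W[l==i]; print(lo,s[i].tolist(),P.mean(0).round(4),P.min(0).round(3),P.max(0).round(3))
E
```

```text
top stray [([268, 151, 42, 47], 0.71), ([346, 210, 41, 37], 0.57)] [([342.0, 212.0], 0.98, [0.56, -0.041])]
top left [([268, 152, 46, 48], 0.56), ([343, 210, 41, 34], 0.32)] [([272.0, 159.0], 0.69, [0.703, 0.153])]
top right [([449, 203, 39, 38], 0.67), ([374, 162, 46, 49], 0.57)] [([366.0, 168.0], 0.56, [0.685, -0.106]), ([182.0, 170.0], 0.47, [0.667, 0.401])]
top last [([430, 168, 60, 48], 0.94)] [([417.0, 172.0], 0.84, [0.676, -0.249])]
top batten [([317, 141, 232, 32], 0.69)] [([324.0, 146.0], 0.8, [0.743, 0.011]), ([414.0, 171.0], 0.18, [0.679, -0.239])]
top bottle [([230, 200, 34, 26], 0.92)] [([239.0, 204.0], 0.96, [0.577, 0.241]), ([324.0, 143.0], 0.53, [0.75, 0.012]), ([341.0, 214.0], 0.28, [0.555, -0.038])]
top glass [([394, 211, 28, 22], 0.97), ([232, 199, 29, 20], 0.53)] [([389.0, 215.0], 0.65, [0.554, -0.172])]
top hammer [([488, 244, 70, 90], 0.75)] [([472.0, 249.0], 0.9, [0.466, -0.406])]
top brush [([151, 260, 57, 56], 0.96), ([395, 210, 28, 22], 0.64), ([375, 160, 47, 51], 0.51)] [([153.0, 253.0], 0.95, [0.436, 0.474])]
top bowl [([178, 167, 43, 46], 0.8)] [([181.0, 
[... 3762 characters left out ...]
 0.485 -0.352  0.027]
0.016 [215, 177, 120, 95, 1905] [ 0.7114 -0.0559  0.0257] [ 0.634 -0.321  0.016] [0.75  0.192 0.034]
0.016 [282, 182, 18, 8, 80] [ 0.5756 -0.1585  0.0248] [ 0.544 -0.183  0.016] [ 0.591 -0.147  0.034]
0.016 [323, 194, 10, 18, 117] [ 0.5438 -0.019   0.0256] [ 0.52  -0.056  0.016] [0.571 0.003 0.031]
0.016 [301, 196, 6, 15, 68] [ 0.5965 -0.0578  0.0253] [ 0.573 -0.085  0.017] [ 0.61  -0.034  0.029]
0.016 [365, 257, 25, 11, 127] [0.6016 0.2586 0.0247] [0.569 0.219 0.016] [0.617 0.273 0.034]
0.016 [451, 275, 55, 13, 300] [0.4495 0.4463 0.02  ] [0.394 0.398 0.016] [0.498 0.481 0.025]
0.016 [373, 288, 46, 26, 518] [0.6478 0.3728 0.0249] [0.617 0.341 0.016] [0.707 0.43  0.034]
```

```bash
cat >> h.py <<'E'
from scipy.spatial.transform import Rotation as Ro
def cur():
    o=sensors.get_obs(); return np.array(o["ee_pos"]),Ro.from_euler('xyz',o["tcp_rot"],degrees=True),o
def target_R(h,e):
    h,e=np.radians([h,e]); y=np.array([np.cos(h)*np.cos(e),np.sin(h)*np.cos(e),-np.sin(e)])
    z=np.array([np.cos(h)*np.sin(e),np.sin(h)*np.sin(e),np.cos(e)])
    return Ro.from_matrix(np.stack([np.cross(y,z),y,z],1))
def rel(p,R):
    p0,R0,_=cur()
    return (R0.inv().apply(np.array(p)-p0)*100).round(2),((R0.inv()*R).as_rotvec(degrees=True)).round(2)
E
python3 - <<'E'
from h import *
print(rel([.42,-.07,.26],target_R(10,50)), rel([.29,-.3,.29],target_R(13,70)))
E
```

```text
(array([-36.06,   4.39,  38.14]), array([39.95,  6.66, -2.43])) (array([-17.85,   1.39,  19.  ]), array([19.99,  3.91, -0.69]))
```

>>> arm_command(rows=[-3,0.4,3.2,3.3,0.6,-0.2,0.18,-6,0.7,6.4,6.6,1.1,-0.4,0.18,-9,1.1,9.5,10,1.7,-0.6,0.18,-12,1.5,12.7,13.3,2.2,-0.8,0.18,-15,1.8,15.9,16.6,2.8,-1,0.18,-18,2.2,19,20,3.3,-1.2,0.18,-21,2.6,22.2,23.3,3.9,-1.4,0.18,-24,2.9,25.4,26.6,4.4,-1.6,0.18,-27,3.3,28.6,30,5,-1.8,0.18,-30,3.7,31.8,33.3,5.6,-2,0.18,-33,4,35,36.6,6.1,-2.2,0.18,-36,4.4,38.1,40,6.7,-2.4,0.18])

```text
time: 3.45
ee_pos: [0.4076, -0.0917, 0.2627]
tcp_rot: [-49.7, 0.1, -80.1]
wrist_force: [0.9, -1.1, -0.9]
opening: 0.0503
```

>>> arm_command(rows=[0,0,0,0,0,0,0.18,0,0,0,0,0,0,0.18,0,0,0,0,0,0,0.18])

```text
time: 3.7
ee_pos: [0.407, -0.0929, 0.2625]
tcp_rot: [-50.0, -0.0, -79.9]
wrist_force: [-0.5, -0.1, 0.7]
opening: 0.0507
```

```bash
python3 - <<'E'
from h import *
p,R,o=cur(); print(p,o["tcp_rot"],o["q"],o["opening"],o["time"],o["wrist_force"])
M=R.as_matrix(); print(M.round(3))
for n in ["scene","top","wrist"]:
    c=imaging.camera(n); cv2.imwrite(f"pics/{n}1.png",c["pixels"])
    W=cloud(c); d=(W-p)@M  # tool coords
    m=(abs(d[...,0])<.07)&(abs(d[...,2])<.03)&(d[...,1]>.02)&(d[...,1]<.1)
    print(n,m.sum(), np.percentile(d[m],[0,2,50,98,100],axis=0).round(4).tolist() if m.sum() else "")
E
```

```text
[ 0.40697581 -0.0929297   0.26245727] [-4.99501232e+01 -9.42657559e-03 -7.99288985e+01] [-23.20868503 -45.39861696 -39.62322802  60.67509339  20.6694494
 153.31824075] 0.05074795112803643 3.7 [-0.53348124 -0.11944133  0.69514141]
[[ 0.175  0.634  0.754]
 [-0.985  0.112  0.134]
 [ 0.    -0.765  0.643]]
scene 301 [[-0.058, 0.0202, -0.012], [-0.0527, 0.0205, -0.0096], [-0.0257, 0.0418, 0.0077], [0.0447, 0.0682, 0.0155], [0.0566, 0.0695, 0.0171]]
top 224 [[-0.057, 0.02, -0.0087], [-0.0497, 0.0207, -0.0055], [0.0243, 0.0404, 0.0099], [0.0442, 0.0628, 0.015], [0.0539, 0.0676, 0.0156]]
wrist 6762 [[-0.0561, 0.02, -0.0116], [-0.0459, 0.0204, -0.0092], [-0.0244, 0.037, 0.0078], [0.0467, 0.0649, 0.0135], [0.0575, 0.0694, 0.0143]]
```

```bash
python3 - <<'E'
from h import *
p,R,o=cur(); M=R.as_matrix()
print(rel([.43,-.063,.14],target_R(10,50)))
c=imaging.camera("wrist"); W=cloud(c); d=(W-p)@M
m=(abs(d[...,0])<.07)&(abs(d[...,2])<.03)&(d[...,1]>.055)&(d[...,1]<.1)
for s in (1,-1):
    q=d[m&(d[...,0]*s>0)]; print(np.percentile(q,[0,2,50,98,100],axis=0).round(4))
E
```

```text
(array([-2.74, 11.19, -5.73]), array([-0.02, -0.16,  0.1 ]))
[[ 0.0236  0.055  -0.0109]
 [ 0.0237  0.0552 -0.0094]
 [ 0.0244  0.0601  0.0073]
 [ 0.0368  0.0679  0.0114]
 [ 0.0377  0.069   0.0117]]
[[-0.0402  0.055  -0.011 ]
 [-0.0389  0.0552 -0.0097]
 [-0.0265  0.0603  0.0074]
 [-0.026   0.0683  0.0114]
 [-0.0259  0.069   0.0118]]
```

View pics/scene1.png

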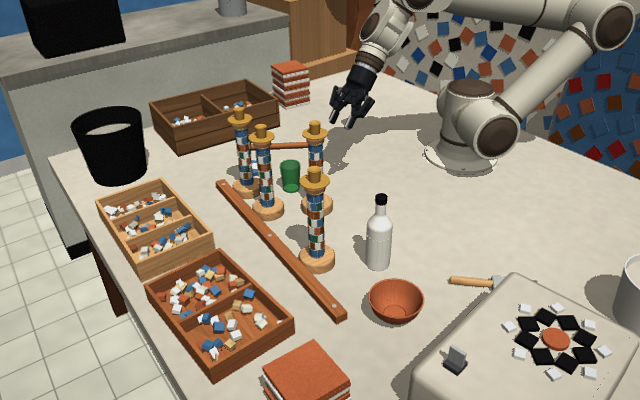

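View pics/wrist1.png

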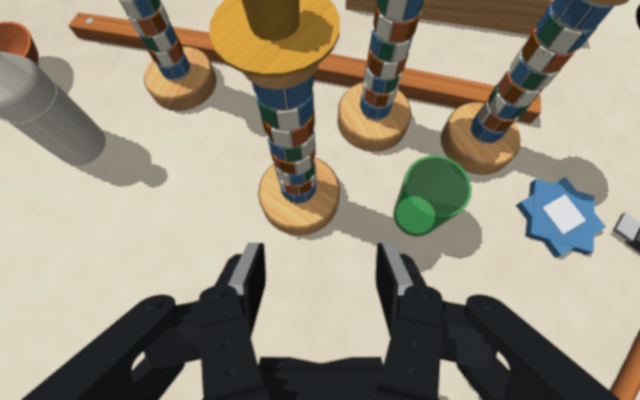

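The wrist view shows the stray's foot at (300,195), ahead of and between the two fingertips (250,250) and (390,250). The glass is to its right at (430,195). Next I move down to a stand-off behind the foot.

>>> arm_command(rows=[-0.5,1.9,-1,0,0,0,0.18,-0.9,3.7,-1.9,0,0,0,0.18,-1.4,5.6,-2.9,0,0,0,0.18,-1.8,7.5,-3.8,0,0,0,0.18,-2.3,9.3,-4.8,0,0,0,0.18,-2.7,11.2,-5.7,0,0,0,0.18,-2.7,11.2,-5.7,0,0,0,0.18,-2.7,11.2,-5.7,0,0,0,0.18])

```text
time: 4.57
ee_pos: [0.43, -0.0625, 0.1391]
tcp_rot: [-50.1, 0.1, -80.1]
wrist_force: [-0.1, 0.2, -0.7]
opening: 0.0501
```

```bash
python3 - <<'E'
from h import *
p,R,o=cur(); print(p,o["tcp_rot"],o["q"],o["opening"],o["time"],o["wrist_force"])
print(rel([.43,-.063,.066],target_R(10,50)))
E
```

```text
[ 0.42997969 -0.06252175  0.1390512 ] [-50.07747367   0.08927813 -80.11022605] [-16.24688061 -45.01233112 -53.3640945   44.75830315  16.48551467
 159.42809312] 0.05009622238567925 4.5667 [-0.09710551  0.15833254 -0.70165829]
(array([ 0.06,  5.6 , -4.69]), array([ 0.08, -0.14,  0.  ]))
```

```bash
python3 - <<'E'
from h import *
print(rel([.446,-.061,.085],target_R(10,55)))
E
```

```text
(array([ 0.13,  5.17, -2.24]), array([-4.92, -0.14, -0.  ]))
```

>>> arm_command(rows=[0,1.7,-0.7,-1.6,0,0,0.18,0.1,3.4,-1.5,-3.3,0,0,0.18,0.1,5.2,-2.2,-4.9,-0.1,0,0.18,0.1,5.2,-2.2,-4.9,-0.1,0,0.18,0.1,5.2,-2.2,-4.9,-0.1,0,0.18])

```text
time: 4.98
ee_pos: [0.4472, -0.0604, 0.0866]
tcp_rot: [-54.9, 0.0, -80.0]
wrist_force: [-0.2, -0.0, -0.7]
opening: 0.0501
```

```bash
python3 - <<'E'
from h import *
p,R,o=cur(); print(p,o["tcp_rot"],o["q"],o["opening"],o["time"],o["wrist_force"])
print(rel([.446,-.061,.067],target_R(10,55)))
E
```

```text
[ 0.44720916 -0.06043146  0.0866409 ] [-5.48604392e+01  1.82256455e-03 -7.99880230e+01] [-14.03385947 -36.13690588 -53.18188882  40.22408981  13.56508322
 159.95536452] 0.05008876958491427 4.9833 [-0.23316707 -0.04596686 -0.66059627]
(array([ 0.04,  1.53, -1.24]), array([-0.14,  0.01, -0.01]))
```

Joint limits are fine. I go down to pushing height and check visually.

>>> arm_command(rows=[0,0.8,-0.6,0,0,0,0.18,0,1.5,-1.2,0,0,0,0.18,0,1.5,-1.2,0,0,0,0.18,0,1.5,-1.2,0,0,0,0.18])

```text
time: 5.32
ee_pos: [0.4453, -0.0601, 0.0663]
tcp_rot: [-54.9, -0.0, -80.0]
wrist_force: [0.6, -0.3, 0.4]
opening: 0.0502
```

```bash
python3 - <<'E'
from h import *
p,R,o=cur(); print(p,o["tcp_rot"],o["q"],o["opening"],o["time"],o["wrist_force"])
M=R.as_matrix()
for n in ["wrist","scene","top"]:
    c=imaging.camera(n); cv2.imwrite(f"pics/{n}2.png",c["pixels"])
    W=cloud(c)
    for lo,hi in ((.255,.275),(.015,.028)):
        m=(W[...,2]>lo)&(W[...,2]<hi)&(np.hypot(W[...,0]-.561,W[...,1]+.041)<.06)
        if m.sum()>20: print(n,lo,m.sum(),W[m].mean(0).round(4), W[m].min(0).round(3),W[m].max(0).round(3))
    d=(W-p)@M; m=(abs(d[...,0])<.05)&(abs(d[...,2])<.015)&(d[...,1]>.055)&(d[...,1]<.072)
    if m.sum(): print(n,"tipz",W[m].min(0).round(4),W[m].max(0).round(4))
c=imaging.camera("wrist")
E
```

```text
[ 0.44534513 -0.06009691  0.06626013] [-5.48625625e+01 -8.98752331e-03 -7.99680483e+01] [-14.0567486  -35.44318103 -55.14319885  37.57669152  13.57922508
 159.91229819] 0.05018508968593947 5.3167 [ 0.64293836 -0.25014954  0.3527996 ]
wrist 0.015 15563 [ 0.5455 -0.0446  0.0257] [ 0.516 -0.087  0.015] [0.598 0.002 0.028]
wrist tipz [ 0.4629 -0.1037 -0.0011] [ 0.4964 -0.0054  0.028 ]
scene 0.255 96 [ 0.566  -0.0409  0.2648] [ 0.55  -0.059  0.255] [ 0.579 -0.028  0.272]
scene 0.015 159 [ 0.5651 -0.0315  0.0242] [ 0.518 -0.084  0.015] [0.612 0.003 0.028]
scene tipz [ 4.655e-01 -9.060e-02 -1.000e-04] [ 0.4988 -0.0084  0.0272]
top 0.255 158 [ 0.5606 -0.0411  0.2672] [ 0.547 -0.054  0.261] [ 0.574 -0.027  0.272]
top 0.015 272 [ 0.5485 -0.0217  0.0251] [ 0.517 -0.073  0.017] [0.603 0.002 0.028]
top tipz [ 4.651e-01 -1.031e-01 -1.000e-04] [ 0.4938 -0.0056  0.0278]
```

View pics/wrist2.png

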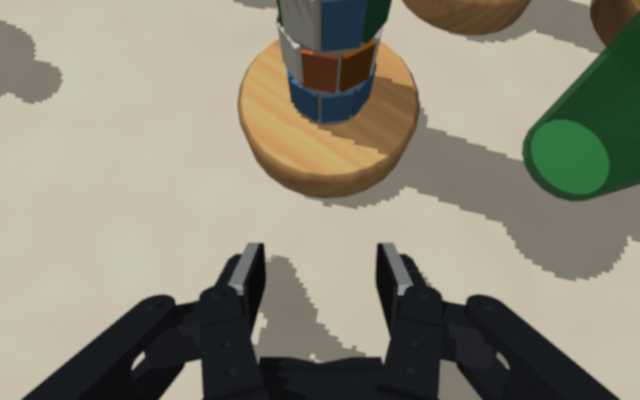

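View pics/scene2.png

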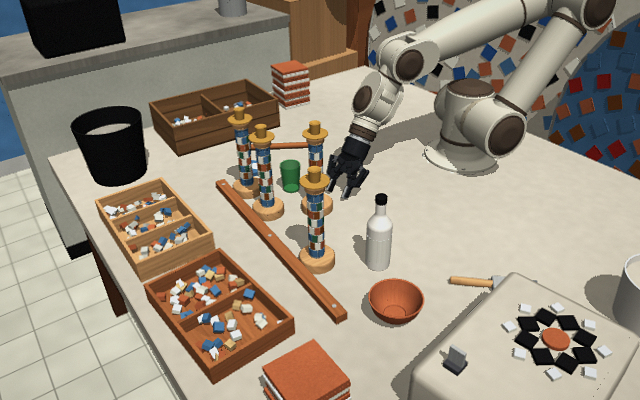

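Both pictures show the fingertips low in front of the foot: foot centre column about 328 in the wrist view, tip midpoint about 320. Nothing is touching. Now I approach slowly to near contact.

>>> arm_command(rows=[0,0.34,0.49,0,0,0,0.18,0.1,0.69,0.98,0,0,0,0.18,0.1,1.03,1.47,0,0,0,0.18,0.1,1.26,1.8,0,0,0,0.18,0.1,1.43,2.05,0,0,0,0.18,0.1,1.6,2.29,0,0,0,0.18,0.1,1.72,2.46,0,0,0,0.18])

```text
time: 6.1
ee_pos: [0.4758, -0.0556, 0.0665]
tcp_rot: [-54.9, -0.0, -79.9]
wrist_force: [0.0, 0.3, 0.5]
opening: 0.0502
```

```bash
python3 - <<'E'
from h import *
p,R,o=cur(); print(p,o["tcp_rot"],o["q"].round(1) if hasattr(o["q"],'round') else o["q"],o["time"],o["wrist_force"])
c=imaging.camera("wrist"); cv2.imwrite("pics/wrist3.png",c["pixels"])
W=cloud(c); d=(W-p)@R.as_matrix()
m=(W[...,2]>.015)&(W[...,2]<.0275)&(np.hypot(W[...,0]-.561,W[...,1]+.041)<.056)
print(W[m].min(0).round(4),W[m].max(0).round(4))
print(rel([.594,.0047,.066],target_R(10,55)),rel([.606,.0039,.066],target_R(10,55)))
E
```

```text
[ 0.47581707 -0.05561245  0.06651574] [-5.48767397e+01 -1.19469563e-02 -7.99368953e+01] [-12.2 -29.8 -52.1  34.6  12.6 161.5] 6.1 [0.04982824 0.28445037 0.54921508]
[ 0.5079 -0.0872  0.015 ] [0.596  0.0027 0.0275]
(array([-3.88,  7.35, 10.33]), array([-0.14,  0.06, -0.02])) (array([-3.59,  8.02, 11.28]), array([-0.14,  0.06, -0.02]))
```

View pics/wrist3.png

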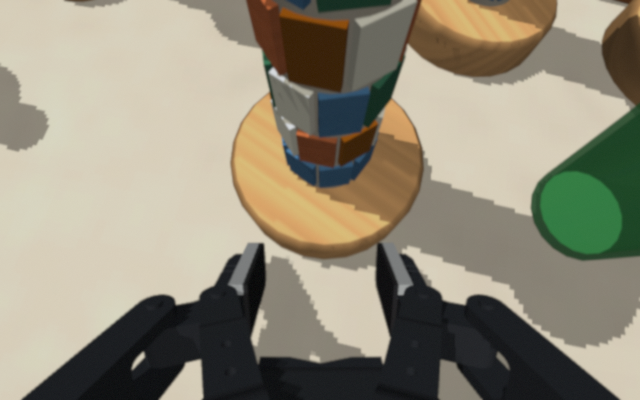

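The foot is just about touching and well centred. Start pushing, with a check partway.

>>> arm_command(rows=[-0.1,0.2,0.3,0,0,0,0.18,-0.2,0.4,0.6,0,0,0,0.18,-0.35,0.65,0.92,0,0,0,0.18,-0.5,0.92,1.3,0,0,0,0.18,-0.64,1.2,1.69,0,0,0,0.18,-0.78,1.47,2.07,0,0,0,0.18,-0.92,1.74,2.45,0,0,0,0.18,-1.06,2.01,2.83,0,0,0,0.18,-1.18,2.23,3.13,0,0,0,0.18,-1.25,2.37,3.33,0,0,0,0.18])

```text
time: 6.98
ee_pos: [0.5137, -0.0364, 0.0663]
tcp_rot: [-54.9, -0.0, -80.0]
wrist_force: [-3.9, -2.0, 3.7]
opening: 0.0503
```

```bash
cat > chk.py <<'E'
from h import *
import sys
k=sys.argv[1]
p,R,o=cur(); print(p.round(4),np.round(o["tcp_rot"],2),np.round(o["q"],1),o["time"],np.round(o["wrist_force"],1))
for n in ["wrist","top","scene"]:
    c=imaging.camera(n); cv2.imwrite(f"pics/{n}{k}.png",c["pixels"])
    W=cloud(c); z=W[...,2]
    if n!="wrist":
        m=((W[...,0]>.45)&(W[...,0]<.75)&(abs(W[...,1])<.3)&(z>.255)&(z<.275)).astype(np.uint8)
        kk,l,s,ce=cv2.connectedComponentsWithStats(m)
        for i in range(1,kk):
            if s[i,4]>40:
                P=W[l==i]; print(n,s[i,4],((P.min(0)+P.max(0))/2).round(4),P.mean(0).round(4))
E
python3 chk.py 4
```

```text
[ 0.5137 -0.0364  0.0663] [-5.489e+01 -4.000e-02 -7.998e+01] [ -8.3 -23.7 -48.5  31.5  10.4 164.8] 6.9833 [-3.9 -2.   3.7]
top 167 [0.6981 0.1487 0.2639] [0.698  0.1483 0.2669]
top 166 [ 0.6803 -0.1119  0.2644] [ 0.6803 -0.1111  0.2669]
top 158 [ 0.672  -0.2425  0.2635] [ 0.6718 -0.242   0.2663]
top 159 [ 0.5957 -0.0191  0.2633] [ 0.5953 -0.0191  0.2671]
scene 81 [ 0.6747 -0.2452  0.2636] [ 0.6761 -0.2413  0.265 ]
scene 97 [ 0.6843 -0.1147  0.2635] [ 0.6858 -0.1099  0.265 ]
scene 100 [ 0.5984 -0.0217  0.2629] [ 0.6005 -0.019   0.2649]
scene 139 [0.7012 0.1449 0.2628] [0.7026 0.1487 0.2651]
```

View pics/wrist4.png

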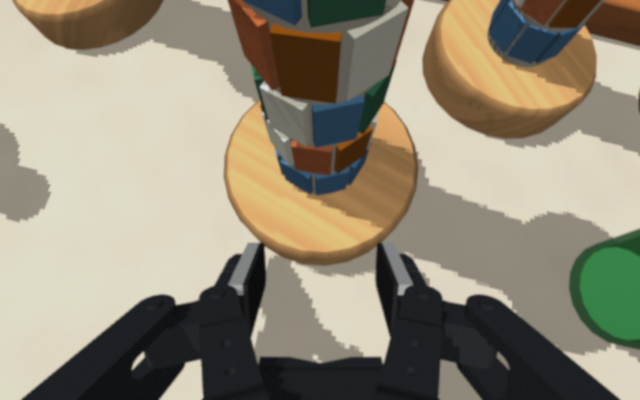

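Stray slid upright with both fingers touching, centre now at (0.596,-0.019). Continue to about 12 mm short of the batten.

>>> arm_command(rows=[-0.1,0.2,0.29,0,0,0,0.18,-0.22,0.45,0.65,0,0,0,0.18,-0.35,0.73,1.05,0,0,0,0.18,-0.48,1.01,1.45,0,0,0,0.18,-0.61,1.29,1.85,0,0,0,0.18,-0.75,1.58,2.25,0,0,0,0.18,-0.88,1.86,2.65,0,0,0,0.18,-1.01,2.14,3.05,0,0,0,0.18,-1.14,2.42,3.45,0,0,0,0.18,-1.27,2.7,3.85,0,0,0,0.18,-1.4,2.95,4.22,0,0,0,0.18,-1.5,3.16,4.5,0,0,0,0.18])

```text
time: 8.13
ee_pos: [0.5651, -0.012, 0.0664]
tcp_rot: [-54.9, -0.0, -80.0]
wrist_force: [-5.3, -2.4, 2.6]
opening: 0.0501
```

```bash
python3 chk.py 5
```

```text
[ 0.5651 -0.012   0.0664] [-5.489e+01 -3.000e-02 -7.997e+01] [ -4.3 -15.6 -42.8  28.5   8.1 168.2] 8.1333 [-5.3 -2.4  2.6]
top 168 [0.6986 0.1484 0.2637] [0.698  0.1483 0.2669]
top 164 [ 0.6804 -0.1115  0.264 ] [ 0.6804 -0.1112  0.2668]
top 159 [ 0.6722 -0.2426  0.2641] [ 0.6719 -0.242   0.2663]
top 161 [0.6471 0.0047 0.2633] [0.6469 0.0051 0.2669]
top 272 [ 0.4857 -0.0337  0.265 ] [ 0.4888 -0.0329  0.266 ]
scene 80 [ 0.6729 -0.245   0.2639] [ 0.6757 -0.2416  0.265 ]
scene 270 [ 0.4778 -0.0352  0.265 ] [ 0.4867 -0.0193  0.2651]
scene 99 [ 0.6833 -0.1136  0.2635] [ 0.6854 -0.1107  0.2644]
scene 112 [0.6492 0.0022 0.2632] [0.6518 0.0054 0.2648]
scene 139 [0.7013 0.1458 0.263 ] [0.7026 0.1485 0.2649]
```

View pics/wrist5.png

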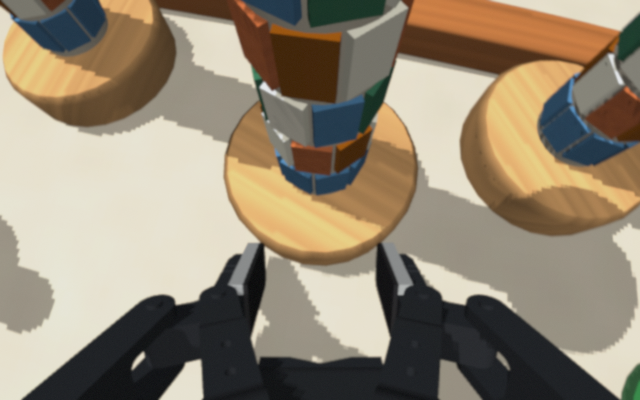

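>>> arm_command(rows=[-0.1,0.21,0.3,0,0,0,0.18,-0.22,0.46,0.66,0,0,0,0.18,-0.35,0.73,1.05,0,0,0,0.18,-0.48,1.0,1.44,0,0,0,0.18,-0.61,1.27,1.82,0,0,0,0.18,-0.75,1.56,2.23,0,0,0,0.18,-0.84,1.75,2.5,0,0,0,0.18,-0.85,1.88,2.68,0,0,0,0.18,-0.8,2.0,2.86,0,0,0,0.18,-0.77,2.1,3.0,0,0,0,0.18])

```text
time: 9.12
ee_pos: [0.5996, 0.0023, 0.0663]
tcp_rot: [-54.9, 0.0, -79.9]
wrist_force: [-5.5, -0.3, 1.6]
opening: 0.0503
```

```bash
python3 chk.py 6
```

```text
[0.5996 0.0023 0.0663] [-5.489e+01  1.000e-02 -7.991e+01] [ -2.3 -10.4 -38.7  27.2   7.1 169.8] 9.1167 [-5.5 -0.3  1.6]
top 166 [0.6981 0.1485 0.2637] [0.6981 0.1483 0.2669]
top 164 [0.6813 0.02   0.2634] [0.6809 0.0198 0.2667]
top 165 [ 0.6803 -0.1114  0.2641] [ 0.6803 -0.1111  0.2669]
top 158 [ 0.672  -0.2428  0.2639] [ 0.672  -0.2421  0.2663]
top 259 [ 0.5218 -0.0188  0.265 ] [ 0.5233 -0.0179  0.2659]
scene 79 [ 0.6751 -0.2449  0.264 ] [ 0.6757 -0.2415  0.2652]
scene 363 [ 0.4957 -0.0198  0.2649] [ 0.5101 -0.0008  0.2651]
scene 96 [ 0.6846 -0.1145  0.2636] [ 0.6858 -0.1098  0.2652]
scene 117 [0.6849 0.0172 0.2634] [0.6858 0.02   0.265 ]
scene 139 [0.7013 0.1458 0.2633] [0.7024 0.1484 0.265 ]
```

View pics/wrist6.png

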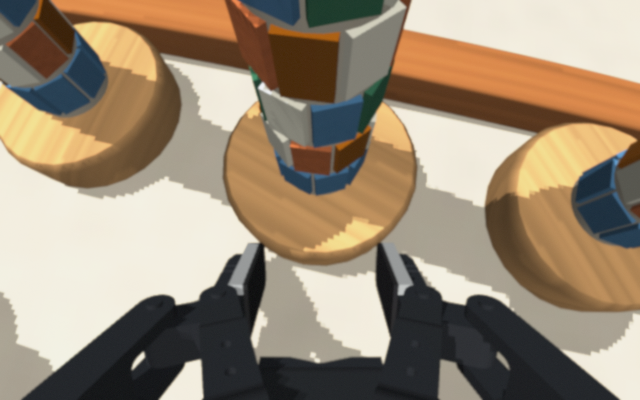

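About 8 mm remain. Now square onto the batten at 1 mm per row, watching the force.

>>> arm_command(rows=[0.03,0.08,0.11,0,0,0,0.18,0.06,0.16,0.23,0,0,0,0.18,0.09,0.22,0.32,0,0,0,0.18,0.12,0.28,0.4,0,0,0,0.18,0.14,0.33,0.48,0,0,0,0.18,0.17,0.39,0.56,0,0,0,0.18])

```text
time: 9.77
ee_pos: [0.6068, 0.0016, 0.0665]
tcp_rot: [-54.9, -0.0, -79.9]
wrist_force: [-4.0, -0.0, -0.3]
opening: 0.0504
```

>>> arm_command(rows=[0.02,0.05,0.08,0,0,0,0.18])

```text
time: 9.85
ee_pos: [0.6078, 0.0015, 0.0665]
tcp_rot: [-54.9, -0.0, -79.9]
wrist_force: [-4.7, 0.3, -1.3]
opening: 0.0505
```

>>> arm_command(rows=[0.02,0.05,0.08,0,0,0,0.18,0.02,0.05,0.08,0,0,0,0.18])

```text
time: 10.02
ee_pos: [0.6088, 0.0015, 0.0665]
tcp_rot: [-54.9, -0.0, -79.9]
wrist_force: [-3.5, -0.5, -1.0]
opening: 0.0503
```

```bash
python3 chk.py 7|grep -v 0.5; python3 -c "
import cv2;a=cv2.imread('pics/scene7.png')[100:290,200:360];cv2.imwrite('pics/s7c.png',cv2.resize(a,None,fx=3.1,fy=3.1,interpolation=2))"
```

```text
top 168 [0.6983 0.1484 0.2637] [0.698  0.1483 0.2669]
top 160 [0.69   0.0182 0.265 ] [0.6899 0.0189 0.2671]
top 165 [ 0.6804 -0.1115  0.2631] [ 0.6804 -0.1111  0.2669]
top 159 [ 0.6718 -0.2426  0.2635] [ 0.6719 -0.242   0.2664]
scene 79 [ 0.6743 -0.2458  0.264 ] [ 0.6755 -0.242   0.265 ]
scene 93 [ 0.684  -0.1138  0.2634] [ 0.6857 -0.1105  0.265 ]
scene 140 [0.7004 0.1459 0.2635] [0.7026 0.1486 0.2649]
```

View pics/s7c.png

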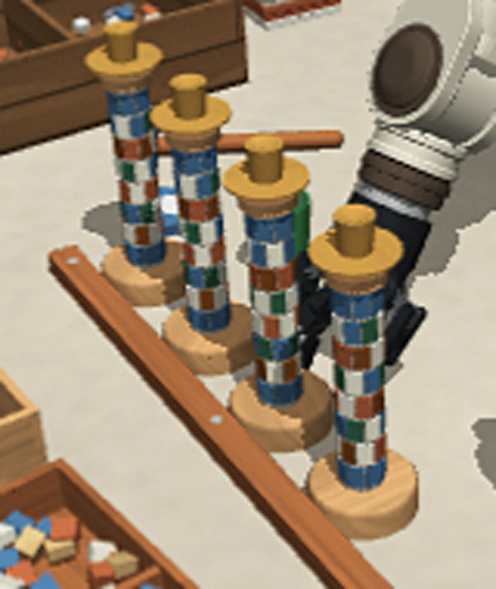

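View pics/wrist7.png

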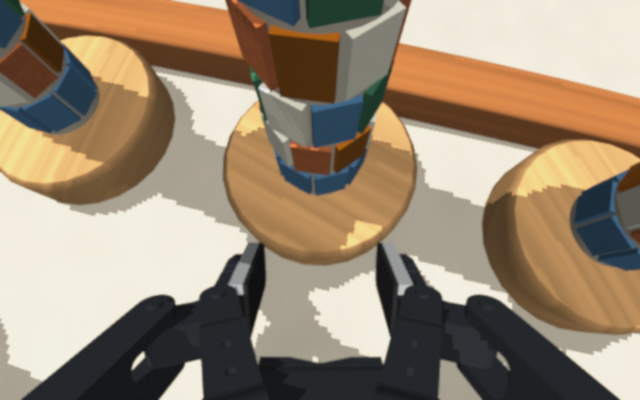

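The foot is on the neighbours' line but the force hasn't risen yet, so I keep nudging until it does.

>>> arm_command(rows=[0.02,0.05,0.08,0,0,0,0.18,0.02,0.05,0.08,0,0,0,0.18])

```text
time: 10.33
ee_pos: [0.6092, 0.0015, 0.0664]
tcp_rot: [-54.9, -0.0, -79.9]
wrist_force: [-10.2, -0.3, 1.2]
opening: 0.0504
```

>>> arm_command(rows=[0.02,0.05,0.08,0,0,0,0.18,0.02,0.05,0.08,0,0,0,0.18])

```text
time: 10.5
ee_pos: [0.6097, 0.0014, 0.0663]
tcp_rot: [-55.0, 0.0, -79.9]
wrist_force: [-18.6, -1.0, 7.5]
opening: 0.0504
```

The force rose from 4 N to 19 N with almost no further motion, so the foot is on the batten. Back straight off.

>>> arm_command(rows=[0,-0.06,-0.08,0,0,0,0.18,0,-0.12,-0.16,0,0,0,0.18,0,-0.2,-0.29,0,0,0,0.18,0,-0.4,-0.57,0,0,0,0.18,0,-0.69,-0.98,0,0,0,0.18,0,-1.15,-1.64,0,0,0,0.18,0,-1.72,-2.46,0,0,0,0.18,0,-2.3,-3.28,0,0,0,0.18,0,-3.16,-4.5,0,0,0,0.18,0,-4.0,-5.7,0,0,0,0.18,0,-4.6,-6.55,0,0,0,0.18,0,-4.6,-6.55,0,0,0,0.18])

```text
time: 11.5
ee_pos: [0.5302, -0.0129, 0.0666]
tcp_rot: [-54.9, -0.0, -80.0]
wrist_force: [0.5, -1.1, -0.7]
opening: 0.0505
```

```bash
python3 chk.py 8;  python3 -c "
import cv2;a=cv2.imread('pics/top8.png')[110:240,220:460];cv2.imwrite('pics/t8c.png',cv2.resize(a,None,fx=3.2,fy=3.2,interpolation=2))"
```

```text
[ 0.5302 -0.0129  0.0666] [-5.486e+01 -2.000e-02 -7.998e+01] [ -4.8 -21.4 -47.   30.2   8.4 167.8] 11.5 [ 0.5 -1.1 -0.7]
top 170 [0.6985 0.1484 0.2639] [0.6979 0.1483 0.2669]
top 159 [0.6898 0.0182 0.2646] [0.69   0.0188 0.267 ]
top 166 [ 0.6805 -0.1115  0.2641] [ 0.6803 -0.1111  0.2669]
top 158 [ 0.6716 -0.2425  0.2631] [ 0.6718 -0.2419  0.2662]
top 214 [ 0.4582 -0.0329  0.265 ] [ 0.4574 -0.0296  0.265 ]
scene 79 [ 0.6742 -0.2456  0.2636] [ 0.6755 -0.2421  0.2649]
scene 201 [ 0.4611 -0.0346  0.265 ] [ 0.4598 -0.0259  0.2647]
scene 96 [ 0.6834 -0.1126  0.2629] [ 0.6856 -0.1105  0.2649]
scene 116 [0.6934 0.0172 0.2634] [0.6952 0.0193 0.2652]
scene 139 [0.6997 0.1448 0.2635] [0.7025 0.1485 0.2651]
```

View pics/wrist8.png

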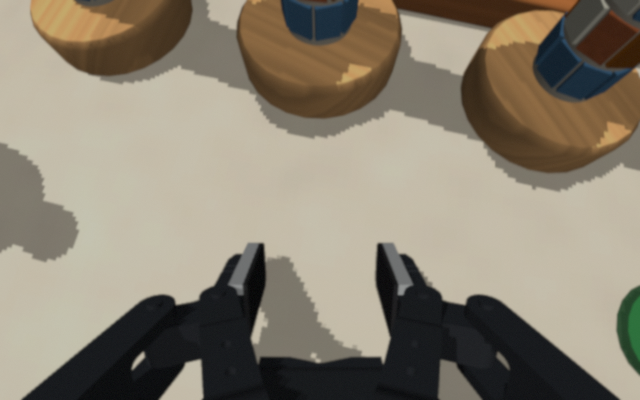

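View pics/t8c.png

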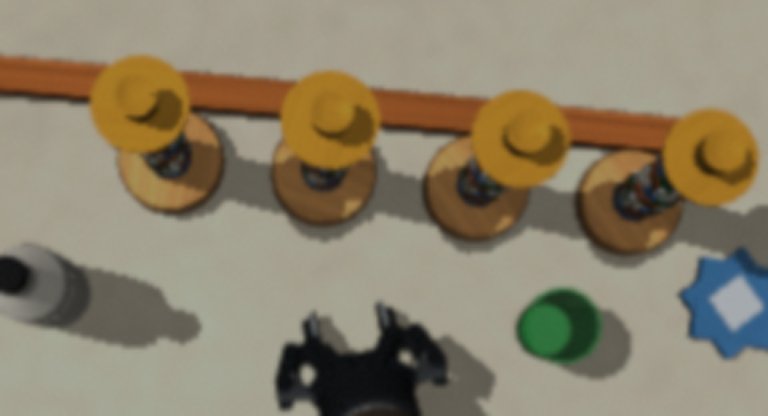

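The row is even and the stray is midway on the batten. Lift the hand clear, then hand in.

>>> arm_command(rows=[0,-1.6,0,0,0,0,0.18,0,-3.2,0,0,0,0,0.18,0,-4.8,0,0,0,0,0.18,0,-6.4,0,0,0,0,0.18,0,-8,0,0,0,0,0.18,0,-8,0,0,0,0,0.18,0,-8,0,0,0,0,0.18])

```text
time: 12.23
ee_pos: [0.4874, -0.0206, 0.1332]
tcp_rot: [-54.7, -0.1, -80.0]
wrist_force: [-0.2, -0.2, -0.6]
opening: 0.0506
```

```bash
python3 chk.py 9; python3 - <<'E'
from h import *
for n in ["top"]:
    c=imaging.camera(n)
    for t in ["glass","bottle","bowl","star"]:
        print(t,[ray(c,x["location"],0)[:2].round(3).tolist() for x in models.spot_point(t,n)[:1]])
print(bot.job_done())
E
```

```text
[ 0.4874 -0.0206  0.1332] [-5.472e+01 -6.000e-02 -7.995e+01] [ -6.5 -32.3 -46.1  42.    9.4 166.3] 12.2333 [-0.2 -0.2 -0.6]
top 167 [0.6982 0.1484 0.2634] [0.698  0.1484 0.2672]
top 157 [0.6898 0.0182 0.265 ] [0.6899 0.0189 0.2671]
top 165 [ 0.6805 -0.1115  0.2647] [ 0.6804 -0.1111  0.2669]
top 158 [ 0.6719 -0.2426  0.2646] [ 0.6719 -0.242   0.2665]
scene 76 [ 0.6734 -0.2449  0.2633] [ 0.6756 -0.2424  0.2652]
scene 96 [ 0.6844 -0.1128  0.2632] [ 0.6855 -0.1104  0.2649]
scene 116 [0.6939 0.0159 0.2628] [0.6952 0.0193 0.2651]
scene 141 [0.7009 0.1467 0.263 ] [0.7027 0.1487 0.265 ]
glass [[0.557, -0.174]]
bottle [[0.578, 0.25]]
bowl [[0.67, 0.4]]
star [[0.587, -0.332]]
the job is handed in; nothing more can be done
None
```

The stray candlestick is home in the gap: upright, its foot against the batten, midway between its neighbours. I pushed it in with the two half-open fingertips low on its foot, in about 12 s, then took the hand away and handed the job in.

- **Batten contact:** I pushed squarely onto the batten for the last 12 mm or so. The wrist force then rose from about 4 N to 19 N with almost no further motion.
- **Position:** The stray measures (0.690, 0.019) in the top view. It is about 130 mm from the centre of each neighbour, which leaves about 40 mm clear between feet on both sides. It did not move when the hand backed off.
- **Other things:** The other three candlesticks measure within 1 mm of where they were. The glass, bottle, bowl and star agree with their first positions to about 11 mm, the worst being the bowl, which is within the detector's scatter and nowhere near the hand. I did not re-measure the hammer and brush, but the hand passed well above or clear of them.
- **Disagreement:** The top and scene cameras differ by about 5 mm in x, a calibration offset the same for every candlestick.

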